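# Stand the toppled valve in its stall and bolt it in

### The arm

A 6-joint arm with a two-finger parallel gripper is mounted at the origin on the work surface. World frame = base frame: x ahead of the robot, y to its left, z up, the work surface at z = 0. Lengths are in m, angles in degrees, forces in N, time in s.
With the tool pointing down it reaches from about 0.3 to 0.75 m from the base axis. Payload 8.5 kg.
Tool frame: the origin (TCP) lies on the centre line of the jaws, within the pads' length; the fingertips stand 17 mm ahead of it and the grasp point (between the pads) lies 2 mm behind it (env.tcp_to_tips is the distance from the TCP to the fingertips, in m); z points along the fingers, y is the line along which they close (so a half turn about z gives the same grasp; the last joint's range is limited). The gripper opens to 85 mm and grips with 20 to 120 N. Pads are 22 mm wide; open, the fingers measure 114 mm over their backs; the gripper's body (76 mm by 85 mm) begins 54 mm behind the grasp point. The pads swing forward as they close: fully open they stand 13 mm farther back than shut.
Start: joints at [-83.096, 21.807, 74.336, -0, 83.858, -12.336], TCP at [0.181, -0.519, 0.248] pointing down, gripper open.
Joint ranges: [-178.18, 178.18], [-50.72, 133.34], [12.68, 142.11], [-81.47, 261.47], [9.98, 163.14], [-165.26, 165.26]. Speed limits (degrees/s): [136.94, 136.94, 180, 180, 180, 180].

### API

Orientations are given as a 3x3 rotation matrix whose columns are the frame's x, y, z axes.
In Python, from rig import env gives the robot as it stands. The module is installed in compiled form; this text tells all that it offers.
- The arm moves only by the shell command python3 -m pendant 'ROWS' [FORCE]. ROWS is JSON, a list of rows, each a list of 7 numbers: the opening, from 0 (shut) to 1 (fully open), then the shift along the tool's x, y, z in m, then the turn, a rotation vector about the tool's x, y, z in rad. A call has 1 to 5 rows; each row is the pose to reach, as a shift and turn from the pose commanded when the call began, along the tool's axes at that moment; what a row does not reach only later rows make up. A row lasts 1/8 s, in which the tool goes at most 62.5 mm and 10.7 degrees, less where a joint would pass 70% of its speed; a pose out of reach is approached as far as the arm can. A call with a gripper value outside its range is refused whole. The fingers move at their own pace and stop on an object; FORCE is the grip in N (left out, the last holds). Time passes only in rows, so rows that repeat a pose let the fingers close. It gives the time, the measured TCP pose, the force, the opening and the grip force at its end, in the units of the state.
- env.observe(): the state, without advancing time (a new reading comes with each control period).
- env.get_image(name): name is "scene" or "top" or "wrist"; returns a dict with "image" (384x512x3 uint8, blue, green, red), "fx", "fy", "cx", "cy" (pixels), "pose" (4x4, takes a point from camera to world coordinates). Camera axes: x right, y up, looking along -z (the intrinsics and any distortion apply to the point x, -y, -z); pixel columns grow to the right and rows downward; lengths in m; the calibration is good to about 2 mm. A picture is of the moment at which its call begins. There is no depth.
- env.close_job(): hands the job in; it is judged then, once.
Trained networks look in the newest picture that a camera, given by its name, has taken for a name from the list of things; names that differ only in an ending like _2 or _b are one class to them, and where a whole thing is asked for, a point or a joint stands for the part that bears it (a point fixed in the world has none). Each returns a list of dicts, best first, with "conf" (0 to 1); they miss things now and then, are a little off and sometimes report something else, mostly with a low value. They report only what shows in the picture. A call takes as long as a camera call. They do not tell look-alikes from the thing itself.
- env.find_in(camera, thing): "bbox" ([centre column, centre row, width, height] in pixels, round what is visible of it).
- env.trace(camera, thing): "mask" (384x512 bool, what is visible of it) and "bbox" ([centre column, centre row, width, height] in pixels, round what is visible of it).
- env.tip_of(camera, thing): "centre" ([column, row] in pixels: a listed point, or the origin of a listed thing).
The state is a dict: "time_s": time; "q": joint angles; "qvel": joint speeds; "joint_efforts": joint torques, N m; "position": TCP position; "tool_rot": TCP orientation; "ft_force": force on the tool from outside, world axes, zero at the start; "wrist_torque": the same for the moment, N m; "grip_width": finger opening in m; "gripper_force": force on a finger pad.
Only numpy, scipy, OpenCV 4.12 (cv2) and the standard library are available. Lean on these libraries where they do the work, as an engineer would, in place of code of your own. Each camera call takes 0.05 s, during which the arm holds its last target. There are 200 camera calls.

### The job

The green glass valve has toppled onto the bench. Stand it upright on its square base inside the low wooden stall, setting it down gently and letting go of it, and then slide the steel bolt across the stall's open front until it is fully home in its keeper. Leave the other things on the bench where they are.

Things in the scene. Friction and masses are not known exactly. Their poses are not given: they have to be found in the camera images.
- valve: Squat radio valve 125 mm long, 0.2 kg, starts on its side, cap ahead-left to left as the robot sees it. Square black base 52 x 52 mm, 22 mm thick, then a green glass bulb, then a steel cap 18 mm across. Origin: centre of the base's underside; z runs along it from base to cap (up when it stands). It lies on a flat of the base, axis 26 mm above the bench, and does not roll freely.
- valve_bulb (a point): Point on the valve's axis, 70 mm from the underside, in the glass bulb (same axes as the valve). The bulb is a round cylinder of 52 mm diameter from 32 to 90 mm from the underside, then narrows as a dome to 111 mm. It takes an ordinary firm grip of 40 N.
- stall (a point): Middle of the stall's floor, 12 mm above the bench. A dark wooden frame fixed to the bench. z up, +x to its closed back, -x to its open front, +y to its left seen from the front. Inside 100 x 100 mm; walls at back and sides 12 mm thick, 34 mm above the floor, none in front. Nothing stands above it.
- keeper (a point): Middle of the keeper, a steel staple 49 mm above the bench at the top, at the stall's left front corner (58 mm in front of and 56 mm left of the stall's middle); a like staple guides the bolt at the right front corner. The bolt's rod passes through both, its axis 36 mm above the bench. Axes as the stall's.
- bolt_stud (a point): Centre of the top of the bolt's upright stud, a steel pin 14 mm in diameter, 85 mm above the bench, 43 mm clear above the 12 mm rod. It slides along the stall's y (axes as the stall's): 218 mm right of the stall's middle when open, 88 mm when home. Below it runs a wooden rail 28 mm wide, 35 mm tall with its steel lips, from the stall to 247 mm right of its middle.
- bolt (a joint): How far the bolt has been slid, in m: 0 fully open (to the right, the stall's -y), 0.130 fully home in the keeper, against its stop. It moves towards the stall's +y, with about 1.5 N of friction and a little damping, and stays where it is left.
- crt_board: Bystander: picture tube socket board, 110 x 90 mm, 28 mm tall, loose. Origin: centre of the underside.
- block_a: Bystander: brass terminal block on a black strip, 36 x 100 mm, 32 mm tall, loose. Origin: centre of the underside.
- block_b: Bystander: a second terminal block, the same. Origin: centre of the underside.
- remote: Bystander: plastic remote control shell, 48 x 160 mm, 20 mm tall, loose. Origin: centre of the underside.
- screwdriver: Bystander: screwdriver, 200 mm long, loose. Origin: under its middle, x along it.
- tumbler: Bystander: steel tumbler, 68 mm across the rim and 100 mm tall, standing. Origin: centre of the underside.
- core: Bystander: dark ferrite ring core, 84 mm in diameter, 36 mm tall, lying flat. Origin: centre of the underside.
There are look-alikes about, which are no part of the job. Of the things that look like the valve, take the one that is farthest from the robot's base at the start.

How it is judged:
By the outcome, as a careful person would: the job done as asked, in the order asked, and still so for the second after the job is handed in, with the robot touching nothing.
It also fails if it takes over 51 s, if anything falls off the work surface, if the arm or the gripper's body presses on something with over 40 N, if the wrist force passes 120 N, or if a joint passes its speed limit or range.

## Working session

There is one attempt and no reset: what is moved stays moved. The work goes in short steps, Python scripts to look and compute and a shell command to move; the robot and the scene stay as the last step left them, time stands still between calls to the robot, and variables do not carry over. Pictures are saved under pics/ and viewed, at most 12 in all, crops included, and the job is handed in when it is done.

```bash
mkdir -p pics; cat > h.py <<'E'
import numpy as np, cv2
from rig import env
def ray(im,uv):
    d=np.array([(uv[0]-im["cx"])/im["fx"],-(uv[1]-im["cy"])/im["fy"],-1.0])
    T=np.array(im["pose"]); return T[:3,3],T[:3,:3]@d
def at(im,uv,z):
    o,d=ray(im,uv); return (o+d*(z-o[2])/d[2]).round(4)
def proj(im,p):
    T=np.array(im["pose"]); c=T[:3,:3].T@(np.array(p)-T[:3,3])
    return [round(float(im["cx"]+im["fx"]*c[0]/-c[2]),1),round(float(im["cy"]-im["fy"]*c[1]/-c[2]),1)]
E
python3 - <<'E'
from h import *
for n in("top","scene"):
    im=env.get_image(n); cv2.imwrite(f"pics/{n}0.png",im["image"])
    print(n,{k:im[k] for k in im if k not in("image","pose")},im["pose"][:3] if 0 else np.array(im["pose"]).round(3).tolist())
    for t,z in(("valve",.026),("valve_bulb",.026),("stall",.012),("keeper",.049),("bolt_stud",.085),("tumbler",0),("core",0),("crt_board",0)):
        for r in env.tip_of(n,t): print(t,round(r["conf"],2),np.round(r["centre"],1),at(im,r["centre"],z))
E
```

```text
top {'fx': 408.8552753005392, 'fy': 408.8552753005392, 'cx': 256.5514672809082, 'cy': 188.77792917195868} [[0.03, 0.998, -0.05, 0.46], [-0.999, 0.031, 0.017, -0.009], [0.019, 0.05, 0.999, 1.403], [0.0, 0.0, 0.0, 1.0]]
valve 0.77 [324.2 251.3] [ 0.3264 -0.266   0.026 ]
valve 0.68 [339.9 207.9] [ 0.4736 -0.316   0.026 ]
valve_bulb 0.91 [335. 275.] [ 0.2485 -0.304   0.026 ]
valve_bulb 0.73 [325.6 192.6] [ 0.5238 -0.2664  0.026 ]
stall 0.95 [172.9 159.5] [0.6211 0.2552 0.012 ]
keeper 0.77 [152.3 178.1] [0.5528 0.3135 0.049 ]
bolt_stud 0.51 [236.1 173.3] [0.5745 0.0361 0.085 ]
tumbler 0.9 [117.9 150.1] [0.6487 0.4467 0.    ]
tumbler 0.59 [262.9 132. ] [ 0.7282 -0.0489  0.    ]
core 0.4 [318.3 130.8] [ 0.7389 -0.2411  0.    ]
crt_board 0.92 [174.3 233.1] [0.3709 0.2425 0.    ]
scene {'fx': 436.06525518165097, 'fy': 436.06525518165097, 'cx': 257.14046215619896, 'cy': 193.97251558703036} [[-0.032, -0.534, 0.845, 1.564], [0.999, 0.002, 0.039, 0.035], [-0.023, 0.845, 0.534, 0.769], [0.0, 0.0, 0.0, 1.0]]
valve 0.56 [158.1 213.1] [ 0.4946 -0.3146  0.026 ]
valve 0.32 [118.5 206.1] [ 0.4565 -0.447   0.026 ]
valve_bulb 0.94 [180.8 173. ] [ 0.2501 -0.2899  0.026 ]
valve_bulb 0.8 [173.8 215.3] [ 0.5061 -0.2646  0.026 ]
stall 0.98 [355.6 241.1] [0.61   0.2588 0.012 ]
stall 0.24 [237.2 277.8] [ 0.7575 -0.0578  0.012 ]
keeper 0.86 [369.8 221.3] [0.5683 0.3011 0.049 ]
bolt_stud 0.6 [170.1 277.1] [ 0.8341 -0.2018  0.085 ]
bolt_stud 0.56 [272.3 209.3] [0.5613 0.0297 0.085 ]
tumbler 0.72 [425.5 254.9] [0.6533 0.4383 0.    ]
tumbler 0.67 [169.2 275.5] [ 0.7376 -0.2347  0.    ]
core 0.97 [238.1 274.2] [ 0.7315 -0.0578  0.    ]
crt_board 0.58 [337.6 196.6] [0.364  0.2408 0.    ]
```

View pics/top0.png

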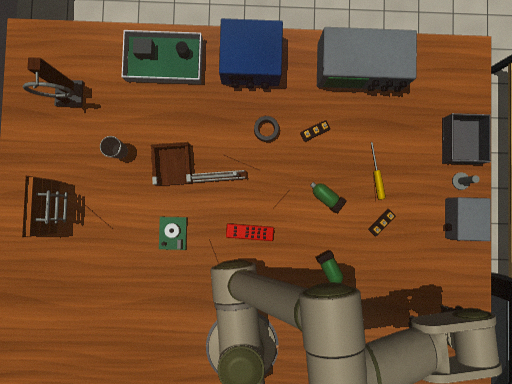

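View pics/scene0.png

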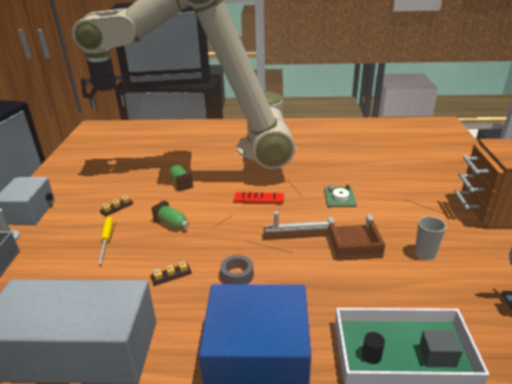

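The far valve in the top view has its base at about (342,208) and its cap at (313,186). The near one at (330,267) is the look-alike. The stall is at (173,160), with the bolt rod running right to the stud at (240,174).

```bash
cat >> h.py <<'E'
from scipy.spatial.transform import Rotation as R
def go(p,Rt=None):
    s=env.observe(); R0=np.array(s["tool_rot"]); Rt=R0 if Rt is None else Rt
    d=R0.T@(np.array(p)-s["position"]); v=R.from_matrix(R0.T@Rt).as_rotvec()
    print("shift",d.round(4),"rot",v.round(3),"rows>=",max(np.linalg.norm(d)/.0625,np.degrees(np.linalg.norm(v))/10.7).round(1))
def rot(head,t,flip=1):
    # tool x = flip*heading-ish ; t = tilt (deg): tool z = -cos t Z + sin t * heading
    h=np.radians(head);a=np.array([np.cos(h),np.sin(h),0]);Z=np.array([0,0,1.]);t=np.radians(t)
    z=-np.cos(t)*Z+np.sin(t)*a; x=flip*(np.cos(t)*a+np.sin(t)*Z); return np.column_stack([x,np.cross(z,x),z])
E
python3 - <<'E'
from h import *
s=env.observe();print(np.round(s["tool_rot"],3).tolist(),s["grip_width"],s["ft_force"])
im=env.get_image("top")
for r in env.trace("top","valve"):
    m=r["mask"];v,u=np.nonzero(m);P=np.array([at(im,(a,b),.026)[:2] for a,b in zip(u,v)])
    c=P.mean(0);w,V=np.linalg.eigh(np.cov(P.T));print(r["conf"],len(u),c.round(3),V[:,1].round(3),np.degrees(np.arctan2(V[1,1],V[0,1])).round(1),np.sqrt(w))
for f in(1,-1):
    go([.505,-.285,.30],rot(45,0,f))
E
```

```text
[[0.944, 0.329, 0.0], [0.329, -0.944, 0.0], [0.0, 0.0, -1.0]] 0.08516230397729539 [ 0.44996769 -0.50777269  0.24544015]
0.64 543 [ 0.277 -0.287] [-0.837 -0.547] -146.8 [0.01535242 0.03279374]
0.56 499 [ 0.512 -0.272] [0.582 0.814] 54.4 [0.01408488 0.0334515 ]
0.55 111 [0.569 0.118] [-0.109  0.994] 96.3 [0.00294832 0.04423187]
shift [ 0.3829 -0.1145 -0.0517] rot [ 0.   -0.   -0.45] rows>= 6.4
shift [ 0.3829 -0.1145 -0.0517] rot [-0.    -0.     2.692] rows>= 14.4
```

```bash
python3 -m pendant '[[1,0.06,-0.02,-0.01,0,0,-0.1],[1,0.12,-0.035,-0.02,0,0,-0.2],[1,0.18,-0.055,-0.03,0,0,-0.3],[1,0.24,-0.075,-0.03,0,0,-0.4],[1,0.29,-0.09,-0.03,0,0,-0.5]]' && python3 -m pendant '[[1,0.05,0.035,0,0,0,0],[1,0.09,0.045,0,0,0,0],[1,0.09,0.045,0,0,0,0]]'; python3 - <<'E'
from h import *
s=env.observe();print(s["position"],s["time_s"],np.round(s["q"],1))
im=env.get_image("wrist"); cv2.imwrite("pics/w1.png",im["image"])
for t in("valve","valve_bulb"):
    for r in env.tip_of("wrist",t): print(t,r["conf"],r["centre"],at(im,r["centre"],.026))
for r in env.trace("wrist","valve"):
    m=r["mask"];v,u=np.nonzero(m);P=np.array([at(im,(a,b),.026)[:2] for a,b in zip(u[::5],v[::5])])
    c=P.mean(0);w,V=np.linalg.eigh(np.cov(P.T));print(r["conf"],len(u),c.round(4),np.degrees(np.arctan2(V[1,1],V[0,1])).round(1),r["bbox"])
E
```

```text
time_s: 1.62
position: [0.4269, -0.3371, 0.2787]
tool_rot: [[0.668, 0.744, 0.0], [0.744, -0.668, -0.001], [-0.0, 0.001, -1.0]]
ft_force: [0.5, -1.1, -0.3]
grip_width: 0.0853
gripper_force: 0.0
time_s: 2.0
position: [0.521, -0.3004, 0.2778]
tool_rot: [[0.668, 0.744, -0.0], [0.744, -0.668, 0.001], [0.0, -0.001, -1.0]]
ft_force: [-0.7, -0.2, -0.3]
grip_width: 0.0856
gripper_force: 0.0
[ 0.5209635  -0.30037195  0.27775769] 2.0 [-41.2  26.1  62.4   0.   91.5   0.7]
valve 0.97 [238.0, 187.3] [ 0.4813 -0.3107  0.026 ]
valve 0.79 [116.4, 241.8] [ 0.3195 -0.2612  0.026 ]
valve_bulb 0.83 [235.1, 134.9] [ 0.521 -0.263  0.026]
valve_bulb 0.8 [108.1, 289.6] [ 0.2598 -0.2994  0.026 ]
0.91 4711 [ 0.5096 -0.2737] 51.7 [231.4, 141.7, 52.8, 116.3]
0.59 1725 [ 0.2953 -0.2654] -175.4 [112.2, 260.8, 55.0, 61.0]
```

View pics/w1.png

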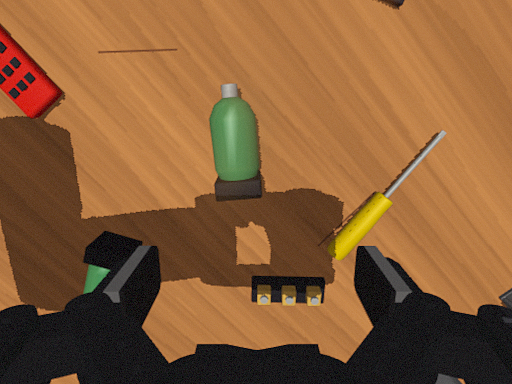

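The far valve fills the middle of the view, with its base at (239,188) and its cap at (229,86). Nothing lies between it and the gripper, and the terminal block and screwdriver are below and to the right of it.

```bash
python3 - <<'E'
from h import *
im=env.get_image("wrist")
cap=at(im,(229,84),.028);c2=at(im,(230.5,97),.026);b=at(im,(235.5,150),.026);u=at(im,(239,192),.03)
print(cap,c2,b,u)
for p in(c2,b,u): d=(cap-p); print(np.degrees(np.arctan2(d[1],d[0])),np.linalg.norm(d[:2]))
h=51.; a=np.array([np.cos(np.radians(h)),np.sin(np.radians(h)),0])
und=np.array([.4813,-.3107,.026]); print("und from cap",cap-.125*a,"net",und)
E
```

```text
[ 0.5515 -0.2209  0.028 ] [ 0.5433 -0.2318  0.026 ] [ 0.507  -0.2785  0.026 ] [ 0.4765 -0.3176  0.03  ]
53.04609100745243 0.013640014662748704
52.31142201088426 0.07278743023352315
52.20303678449885 0.12237601889259185
und from cap [ 0.47283495 -0.31804325  0.028     ] net [ 0.4813 -0.3107  0.026 ]
```

```bash
python3 - <<'E'
from h import *
Rt=rot(52,-30); t=np.array([.522,-.258,.026]); print(t-.12*Rt[:,2]); go(t-.12*Rt[:,2],Rt)
E
```

```text
[ 0.55893969 -0.21071935  0.12992305]
shift [ 0.0955 -0.0318  0.1486] rot [-0.019 -0.523 -0.072] rows>= 2.9
```

```bash
python3 -m pendant '[[1,0.04,-0.015,0.02,0,-0.18,-0.02],[1,0.07,-0.025,0.06,0,-0.35,-0.05],[1,0.095,-0.032,0.1,-0.019,-0.523,-0.072],[1,0.095,-0.032,0.148,-0.019,-0.523,-0.072],[1,0.095,-0.032,0.148,-0.019,-0.523,-0.072]]'; python3 - <<'E'
from h import *
s=env.observe(); print(np.round(s["q"],1))
Rt=rot(52,-30); t=np.array([.522,-.258,.026]); go(t,Rt)
im=env.get_image("wrist"); cv2.imwrite("pics/w2.png",im["image"])
for n in("valve","valve_bulb"):
    for r in env.tip_of("wrist",n)[:2]: print(n,r["conf"],r["centre"],at(im,r["centre"],.026))
print(proj(im,[.5228,-.2571,.026]),proj(im,[.476,-.317,.026]),proj(im,[.553,-.2185,.026]))
E
```

```text
time_s: 2.88
position: [0.5576, -0.21, 0.1277]
tool_rot: [[0.529, 0.789, -0.313], [0.685, -0.615, -0.392], [-0.501, -0.007, -0.865]]
ft_force: [0.9, 0.1, 1.1]
grip_width: 0.0852
gripper_force: 0.0
[-20.9  38.7  70.7 -28.8  81.8  24. ]
shift [-0.0007  0.0021  0.1179] rot [-0.005  0.001  0.005] rows>= 1.9
valve 0.72 [260.2, 245.7] [ 0.4778 -0.3171  0.026 ]
valve 0.71 [110.2, 272.9] [ 0.3217 -0.2614  0.026 ]
[259.3, 190.2] [258.6, 246.3] [259.9, 139.0]
```

View pics/w2.png

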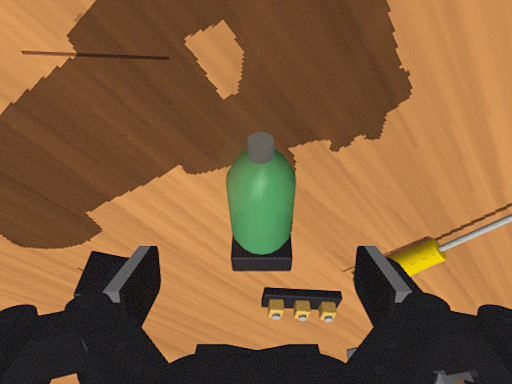

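The valve is centred at column 260, with its base at (260,246) and its cap at (260,145), which matches the projections. I'll go straight down the tool axis and grip it.

```bash
python3 -m pendant '[[1,0,0.001,0.05,0,0,0],[1,0,0.002,0.09,0,0,0],[1,0,0.002,0.117,0,0,0],[1,0,0.002,0.117,0,0,0]]' 40 && python3 -m pendant '[[0,0,0,0,0,0,0],[0,0,0,0,0,0,0],[0,0,0,0,0,0,0],[0,0,0,0,0,0,0],[0,0,0,0,0,0,0]]' 40
```

```text
time_s: 3.52
position: [0.5243, -0.259, 0.0299]
tool_rot: [[0.534, 0.787, -0.308], [0.682, -0.616, -0.394], [-0.5, 0.0, -0.866]]
ft_force: [1.0, -0.5, -0.4]
grip_width: 0.0853
gripper_force: 0.0
time_s: 4.15
position: [0.5258, -0.2575, 0.031]
tool_rot: [[0.533, 0.79, -0.305], [0.683, -0.614, -0.396], [-0.5, 0.003, -0.866]]
ft_force: [-0.1, 2.5, 7.0]
grip_width: 0.0507
gripper_force: 40.6
```

```bash
python3 -m pendant '[[0,-0.015,0,-0.026,0,0,0],[0,-0.04,0,-0.069,0,0,0],[0,-0.07,0,-0.12,0,0,0],[0,-0.1,0,-0.173,0,0,0],[0,-0.1,0,-0.173,0,0,0]]'; python3 - <<'E'
from h import *
s=env.observe(); print(np.round(s["q"],1))
go([.50,.10,.30],rot(18,60))
im=env.get_image("top"); 
for n,z in(("stall",.012),("keeper",.049),("bolt_stud",.085)):
    for r in env.tip_of("top",n)[:2]: print(n,r["conf"],r["centre"],at(im,r["centre"],z))
E
```

```text
time_s: 4.78
position: [0.526, -0.2578, 0.2345]
tool_rot: [[0.536, 0.79, -0.298], [0.682, -0.614, -0.399], [-0.498, 0.01, -0.867]]
ft_force: [-0.2, -0.1, -2.8]
grip_width: 0.0508
gripper_force: 42.5
[-26.1  30.7  67.  -29.3  88.6  14.3]
shift [ 0.1973 -0.2394 -0.1917] rot [-0.161  1.514  0.64 ] rows>= 8.8
stall 0.74 [171.0, 161.2] [0.615  0.2614 0.012 ]
keeper 0.82 [154.6, 179.5] [0.5484 0.3057 0.049 ]
bolt_stud 0.74 [233.7, 172.6] [0.5765 0.044  0.085 ]
```

```bash
python3 -m pendant '[[0,0.02,-0.024,-0.03,-0.016,0.15,0.064],[0,0.04,-0.048,-0.06,-0.032,0.3,0.128],[0,0.06,-0.072,-0.08,-0.048,0.45,0.19],[0,0.08,-0.096,-0.1,-0.064,0.6,0.256],[0,0.1,-0.12,-0.11,-0.08,0.757,0.32]]'; python3 - <<'E'
from h import *
s=env.observe(); print(np.round(s["q"],1))
go([.50,.10,.30],rot(18,60))
E
```

```text
time_s: 5.6
position: [0.5168, -0.0711, 0.2736]
tool_rot: [[0.775, 0.567, 0.278], [0.576, -0.815, 0.055], [0.258, 0.118, -0.959]]
ft_force: [-0.2, 0.7, -2.9]
grip_width: 0.0506
gripper_force: 42.5
[-25.5  11.8  86.4  10.5  68.8  26.1]
shift [ 0.0924 -0.1459 -0.0206] rot [-0.088  0.76   0.311] rows>= 4.4
```

```bash
python3 -m pendant '[[0,0.018,-0.03,-0.004,-0.018,0.152,0.062],[0,0.036,-0.06,-0.008,-0.035,0.304,0.124],[0,0.055,-0.09,-0.012,-0.053,0.456,0.187],[0,0.074,-0.12,-0.016,-0.07,0.608,0.249],[0,0.092,-0.146,-0.02,-0.088,0.76,0.311]]'; python3 - <<'E'
from h import *
s=env.observe(); print(np.round(s["q"],1))
go([.50,.10,.30],rot(18,60))
im=env.get_image("wrist"); cv2.imwrite("pics/w3.png",im["image"])
for n,z in(("stall",.012),("keeper",.049),("bolt_stud",.085)):
    for r in env.tip_of("wrist",n)[:2]: print(n,r["conf"],r["centre"],at(im,r["centre"],z))
E
```

```text
time_s: 6.22
position: [0.5, 0.0939, 0.2974]
tool_rot: [[0.499, 0.327, 0.802], [0.182, -0.945, 0.272], [0.847, 0.011, -0.531]]
ft_force: [0.5, 0.2, -0.5]
grip_width: 0.051
gripper_force: 42.6
[-17.1   1.2 113.9  69.   32.1   2.6]
shift [ 0.0033 -0.0058  0.0003] rot [-0.011  0.036  0.019] rows>= 0.2
stall 0.79 [170.6, 266.7] [0.6106 0.2565 0.012 ]
keeper 0.62 [108.0, 285.0] [0.5476 0.2993 0.049 ]
```

View pics/w3.png

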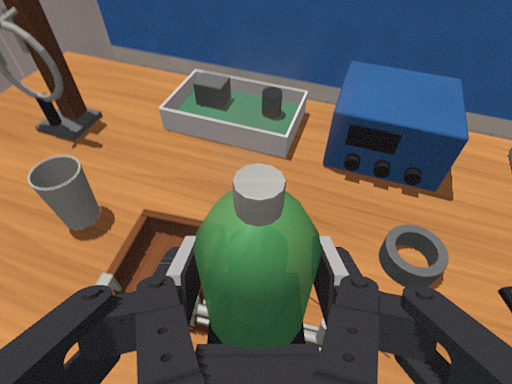

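The valve is held upright, with its cap at (258,190). The stall is beyond on the left at about (170,267). Next I move over it.

```bash
python3 - <<'E'
from h import *
go([.609,.257,.20],rot(10,60))
E
```

```text
shift [ 0.002  -0.1206  0.1833] rot [-0.132  0.039  0.096] rows>= 3.5
```

```bash
python3 -m pendant '[[0,0.01,-0.03,0.03,-0.033,0.01,0.024],[0,0.02,-0.06,0.07,-0.066,0.02,0.048],[0,0.015,-0.09,0.11,-0.1,0.03,0.072],[0,0.005,-0.12,0.15,-0.132,0.039,0.096],[0,0.002,-0.12,0.183,-0.132,0.039,0.096]]' && python3 -m pendant '[[0,0,0,0,0,0,0],[0,0,0,0,0,0,0]]'; python3 - <<'E'
from h import *
s=env.observe(); print(np.round(s["q"],1))
go([.609,.257,.10],rot(10,60))
print("valve axis",(np.array(s["tool_rot"])@[.866,.0026,-.5]).round(3))
im=env.get_image("scene"); cv2.imwrite("pics/s4.png",cv2.resize(im["image"][120:290,280:480],None,fx=3.5,fy=3.5))
for n,z in(("stall",.012),("keeper",.049)):
    for r in env.tip_of("scene",n)[:2]: print(n,r["conf"],r["centre"],at(im,r["centre"],z))
for c in("top","scene"):
    im=env.get_image(c)
    for r in env.tip_of(c,"valve_bulb")[:3]: print(c,r["conf"],r["centre"],at(im,r["centre"],s["position"][2]-.007))
E
```

```text
time_s: 7.05
position: [0.5689, 0.2059, 0.2631]
tool_rot: [[0.439, 0.256, 0.861], [0.101, -0.967, 0.236], [0.893, -0.017, -0.45]]
ft_force: [0.4, -0.4, -1.7]
grip_width: 0.0505
gripper_force: 42.9
time_s: 7.3
position: [0.5679, 0.2055, 0.2633]
tool_rot: [[0.44, 0.256, 0.861], [0.1, -0.966, 0.236], [0.892, -0.017, -0.451]]
ft_force: [0.3, 0.3, -2.8]
grip_width: 0.0506
gripper_force: 42.9
[  4.9  14.6 108.6 122.3  11.1 -36.4]
shift [-0.1225 -0.0364  0.1212] rot [-0.083 -0.055  0.025] rows>= 2.8
valve axis [-0.049 -0.034  0.998]
stall 0.93 [357.8, 240.3] [0.6065 0.2654 0.012 ]
stall 0.57 [339.5, 196.1] [0.3797 0.244  0.012 ]
keeper 0.78 [369.9, 223.2] [0.5772 0.2997 0.049 ]
keeper 0.29 [426.4, 253.5] [0.7059 0.4164 0.049 ]
top 0.92 [174.9, 168.6] [0.5673 0.2023 0.2563]
top 0.7 [334.0, 273.6] [ 0.2877 -0.2517  0.2563]
scene 0.94 [178.6, 173.8] [ 0.6611 -0.1938  0.2563]
scene 0.71 [343.2, 153.9] [0.5619 0.2113 0.2563]
```

View pics/s4.png

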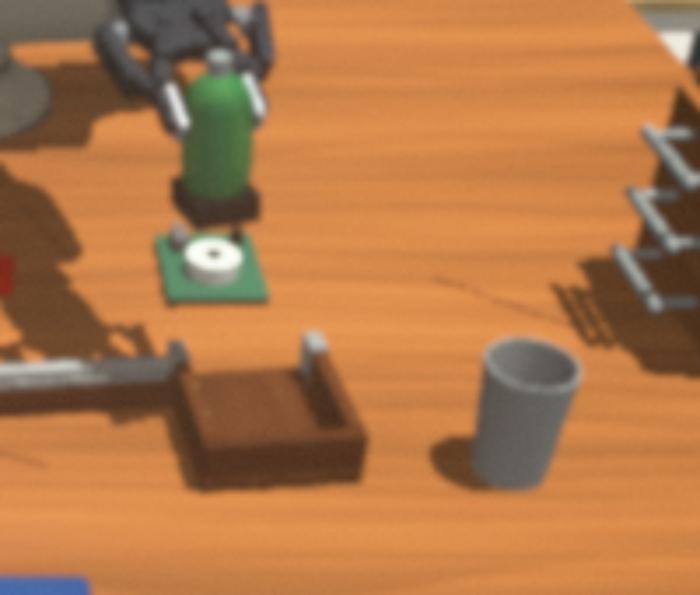

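The scene crop shows the valve held over the front left, clear of the circuit board, and the empty stall at crop (270,410). Joint 5 is near its limit, so I'll turn the heading to about -5° to free the wrist.

```bash
python3 - <<'E'
from h import *
s=env.observe()
go([.56,.23,.26],rot(-5,60)); go(s["position"],rot(-5,60))
E
```

```text
shift [-0.0039 -0.0252  0.0008] rot [-0.313 -0.052  0.148] rows>= 1.9
shift [0. 0. 0.] rot [-0.313 -0.052  0.148] rows>= 1.9
```

```bash
python3 -m pendant '[[0,-0.002,-0.012,0,-0.15,-0.026,0.074],[0,-0.004,-0.025,0.001,-0.313,-0.052,0.148],[0,-0.004,-0.025,0.001,-0.313,-0.052,0.148],[0,-0.004,-0.025,0.001,-0.313,-0.052,0.148]]'; python3 - <<'E'
from h import *
s=env.observe(); print(np.round(s["q"],1))
go([.609,.259,.20],rot(-5,60))
E
```

```text
time_s: 8.15
position: [0.5766, 0.2199, 0.2834]
tool_rot: [[0.36, 0.15, 0.921], [0.038, -0.988, 0.146], [0.932, -0.018, -0.361]]
ft_force: [0.5, 0.3, -1.4]
grip_width: 0.0506
gripper_force: 42.9
[ 10.4  15.6 107.4 186.3  11.8 -94.5]
shift [-0.0646 -0.0323  0.0657] rot [-0.223 -0.151  0.087] rows>= 1.6
```

```bash
python3 -m pendant '[[0,-0.02,-0.015,0.02,-0.22,-0.15,0.087],[0,-0.04,-0.03,0.04,-0.22,-0.15,0.087],[0,-0.064,-0.032,0.065,-0.22,-0.15,0.087],[0,-0.064,-0.032,0.065,-0.22,-0.15,0.087],[0,-0.064,-0.032,0.065,-0.22,-0.15,0.087]]'; python3 - <<'E'
from h import *
s=env.observe(); print(np.round(s["q"],1))
print("valve axis",(np.array(s["tool_rot"])@[.866,.0026,-.5]).round(3))
go([.609,.259,.13],rot(-5,60))
E
```

```text
time_s: 8.78
position: [0.6085, 0.2584, 0.1986]
tool_rot: [[0.496, -0.081, 0.865], [-0.038, -0.997, -0.072], [0.868, 0.003, -0.497]]
ft_force: [-8.3, -4.0, -17.6]
grip_width: 0.0507
gripper_force: 43.2
[  20.5   27.4   98.4  261.5   22.  -157.8]
valve axis [-0.003  0.001  1.   ]
shift [-0.0592 -0.0009  0.0345] rot [-0.004 -0.003  0.006] rows>= 1.1
```

```bash
python3 - <<'E'
from h import *
go([.609,.258,.15],rot(0,60))
E
python3 -m pendant '[[0,-0.01,0,0.005,0.02,0,-0.01],[0,-0.02,0,0.012,0.04,0,-0.022],[0,-0.03,0,0.02,0.06,0,-0.033],[0,-0.042,0,0.025,0.075,0,-0.043],[0,-0.042,0,0.025,0.075,0,-0.043]]'; python3 - <<'E'
from h import *
s=env.observe(); print(np.round(s["q"],1),s["ft_force"].round(1))
print("valve axis",(np.array(s["tool_rot"])@[.866,.0026,-.5]).round(3))
go([.609,.258,.10],rot(0,60))
im=env.get_image("scene"); cv2.imwrite("pics/s5.png",cv2.resize(im["image"][120:290,280:480],None,fx=3.5,fy=3.5))
im=env.get_image("top"); cv2.imwrite("pics/t5.png",cv2.resize(im["image"][110:220,120:280],None,fx=4,fy=4))
E
```

```text
shift [-0.0419  0.0002  0.0246] rot [ 0.072 -0.003 -0.038] rows>= 0.8
time_s: 9.4
position: [0.6087, 0.2576, 0.1494]
tool_rot: [[0.498, 0.003, 0.867], [0.001, -1.0, 0.004], [0.867, -0.001, -0.498]]
ft_force: [0.3, -0.0, -1.6]
grip_width: 0.0503
gripper_force: 43.1
[  18.4   31.6  102.7  231.1   20.3 -130. ] [ 0.3 -0.  -1.6]
valve axis [-0.002 -0.004  1.   ]
shift [-0.0427 -0.0004  0.0248] rot [-0.004 -0.002  0.001] rows>= 0.8
```

View pics/s5.png

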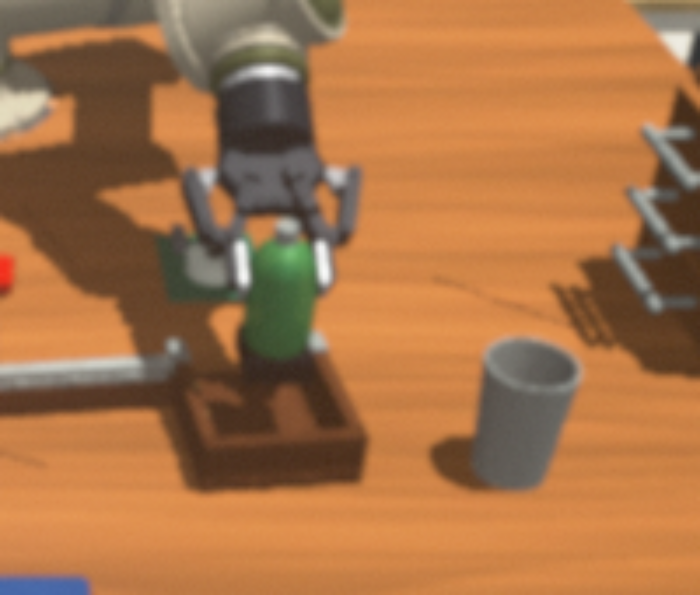

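View pics/t5.png

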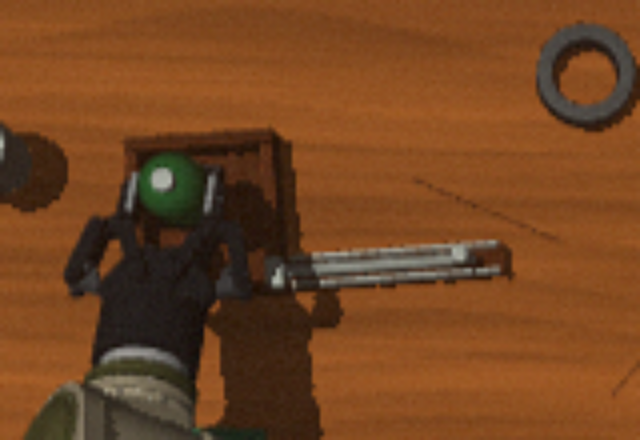

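The valve hangs upright over the stall. In the top crop the back corners of the stall are at about (125,138) and (278,128), with the cap at (162,179). I'll check the stall centre from those corners.

```bash
python3 - <<'E'
from h import *
im=env.get_image("top"); f=lambda c:at(im,(120+c[0]/4-.4,110+c[1]/4-.4),.046)
L,Rr=f((125,138)),f((278,128)); d=(L-Rr)[:2]; print(L,Rr,np.linalg.norm(d)); y=d/np.linalg.norm(d); x=np.array([y[1],-y[0]])
print("yaw",np.degrees(np.arctan2(x[1],x[0])),"centre",(L+Rr)[:2]/2-.062*x)
print("cap",at(im,(120+162/4-.4,110+179/4-.4),.149-.0767+.125))
print("stud top",at(im,(120+461/4,110+253/4),.085))
im=env.get_image("scene"); g=lambda c:at(im,(280+c[0]/3.5-.4,120+c[1]/3.5-.4),.046)
L,Rr=g((367,432)),g((200,448)); print("scene",L,Rr,np.linalg.norm(L-Rr)); d=(L-Rr)[:2];y=d/np.linalg.norm(d); x=np.array([y[1],-y[0]])
print("centre",(L+Rr)[:2]/2-.062*x)
print("cap",at(im,(280+287/3.5-.4,120+225/3.5-.4),.197))
E
```

```text
[0.6662 0.3239 0.046 ] [0.6788 0.1974 0.046 ] 0.12712596115664182
yaw 5.688169931258262 centre [0.61080528 0.25450491]
cap [0.6136 0.2583 0.1973]
stud top [0.5745 0.0389 0.085 ]
scene [0.6607 0.3223 0.046 ] [0.6799 0.1962 0.046 ] 0.12755332218331278
centre [0.60900642 0.24991743]
cap [0.612  0.2556 0.197 ]
```

```bash
python3 -m pendant '[[0,-0.012,0.001,0.006,0,0,0],[0,-0.024,0.002,0.012,0,0,0],[0,-0.036,0.003,0.018,0,0,0],[0,-0.044,0.003,0.023,0,0,0],[0,-0.044,0.003,0.023,0,0,0]]' && python3 -m pendant '[[0,-0.001,0,0.0005,0,0,0],[0,-0.002,0,0.001,0,0,0],[0,-0.003,0,0.0015,0,0,0],[0,-0.003,0,0.0015,0,0,0]]'
```

```text
time_s: 10.22
position: [0.6071, 0.255, 0.1003]
tool_rot: [[0.497, 0.004, 0.868], [0.001, -1.0, 0.004], [0.868, -0.001, -0.497]]
ft_force: [-0.7, -0.3, -2.8]
grip_width: 0.0507
gripper_force: 43.1
time_s: 10.72
position: [0.6068, 0.2549, 0.0973]
tool_rot: [[0.497, 0.004, 0.868], [0.0, -1.0, 0.004], [0.868, -0.002, -0.497]]
ft_force: [-0.2, -0.5, -1.4]
grip_width: 0.0509
gripper_force: 43.1
```

```bash
python3 -m pendant '[[0,-0.001,0,0.0005,0,0,0],[0,-0.002,0,0.001,0,0,0],[0,-0.003,0,0.0017,0,0,0],[0,-0.003,0,0.0017,0,0,0]]' && python3 -m pendant '[[0,-0.001,0,0.0005,0,0,0],[0,-0.002,0,0.001,0,0,0],[0,-0.002,0,0.001,0,0,0]]'
```

```text
time_s: 11.22
position: [0.6068, 0.255, 0.0937]
tool_rot: [[0.497, 0.004, 0.868], [0.0, -1.0, 0.004], [0.868, -0.002, -0.497]]
ft_force: [1.1, -0.8, -2.0]
grip_width: 0.0509
gripper_force: 43.1
time_s: 11.6
position: [0.6066, 0.255, 0.0915]
tool_rot: [[0.497, 0.004, 0.868], [0.0, -1.0, 0.004], [0.868, -0.002, -0.497]]
ft_force: [-0.7, 0.2, -1.9]
grip_width: 0.051
gripper_force: 43.1
```

```bash
for i in 1 2; do :; done; python3 -m pendant '[[0,-0.0005,0,0.0003,0,0,0],[0,-0.001,0,0.0006,0,0,0],[0,-0.0015,0,0.0009,0,0,0]]' | grep -E 'pos|ft'; python3 -m pendant '[[0,-0.0005,0,0.0003,0,0,0],[0,-0.001,0,0.0006,0,0,0],[0,-0.001,0,0.0006,0,0,0]]' | grep -E 'pos|ft'
```

```text
position: [0.6067, 0.255, 0.0898]
ft_force: [0.5, 0.2, -2.2]
position: [0.607, 0.255, 0.0891]
ft_force: [0.2, -0.8, 0.6]
```

```bash
python3 -m pendant '[[0,-0.0004,0,0.0002,0,0,0],[0,-0.0008,0,0.0005,0,0,0],[0,-0.0008,0,0.0005,0,0,0]]' | grep -E 'pos|ft'
```

```text
position: [0.6072, 0.2551, 0.089]
ft_force: [-2.6, 0.1, 5.5]
```

Contact is confirmed: the force went from -2 to +5.5 N and the height stopped dropping. I'll release and back off along the tool axis.

```bash
python3 -m pendant '[[0.7,0,0,0,0,0,0],[0.8,0,0,0,0,0,0],[1,0,0,0,0,0,0],[1,0,0,0,0,0,0],[1,0,0,0,0,0,0]]' && python3 -m pendant '[[1,0,0,-0.01,0,0,0],[1,0,0,-0.03,0,0,0],[1,0,0,-0.06,0,0,0],[1,0,0,-0.1,0,0,0],[1,0,0,-0.14,0,0,0]]'; python3 - <<'E'
from h import *
s=env.observe(); print(np.round(s["q"],1))
im=env.get_image("scene"); cv2.imwrite("pics/s6.png",cv2.resize(im["image"][120:290,230:430],None,fx=3.5,fy=3.5))
im=env.get_image("wrist"); 
for n,z in(("stall",.012),("keeper",.049),("bolt_stud",.085)):
    for r in env.tip_of("wrist",n)[:2]: print(n,r["conf"],r["centre"],at(im,r["centre"],z))
go([.50,.06,.26],rot(5,0))
go([.50,.06,.26],rot(5,0,-1));go([.50,.06,.26],rot(95,0,1))
E
```

```text
time_s: 13.35
position: [0.6068, 0.255, 0.0877]
tool_rot: [[0.497, 0.004, 0.868], [0.0, -1.0, 0.004], [0.868, -0.002, -0.497]]
ft_force: [0.2, 0.3, -0.2]
grip_width: 0.0854
gripper_force: 0.0
time_s: 13.98
position: [0.483, 0.2541, 0.1583]
tool_rot: [[0.497, 0.004, 0.868], [0.0, -1.0, 0.004], [0.868, -0.002, -0.497]]
ft_force: [-0.2, 0.1, 0.3]
grip_width: 0.0858
gripper_force: 0.0
[  24.3   24.5  118.   227.3   28.8 -120.9]
keeper 0.6 [195.1, 271.0] [0.5435 0.3047 0.049 ]
bolt_stud 0.64 [496.7, 162.0] [0.6369 0.0351 0.085 ]
shift [ 0.0961  0.1944 -0.0389] rot [ 0.042 -1.051 -0.076] rows>= 5.6
shift [ 0.0961  0.1944 -0.0389] rot [-1.54  -0.061  2.654] rows>= 16.4
shift [ 0.0961  0.1944 -0.0389] rot [ 0.86  -0.794 -1.485] rows>= 10.1
```

View pics/s6.png

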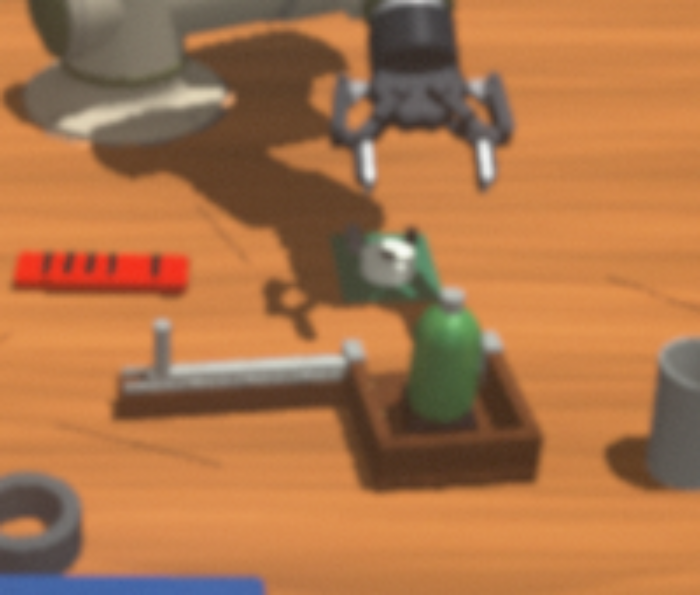

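The valve stands upright and free inside the stall, with its cap at crop (452,297). The stud's top is at crop (162,324). I'll take the wrist back the way it came, which keeps joint 4 in range, then point the tool down by the stud.

```bash
python3 - <<'E'
from h import *
im=env.get_image("scene"); print(at(im,(230+162/3.5-.4,120+324/3.5-.4),.085))
s=env.observe();p=s["position"]
go([.48,.14,.29],rot(28,60))
E
```

```text
[0.5753 0.0396 0.085 ]
shift [ 0.1123  0.1141 -0.0712] rot [ 0.42  -0.004 -0.243] rows>= 2.8
```

```bash
python3 -m pendant '[[0,0.04,0.01,-0.03,0.1,0,-0.06],[0,0.075,0.04,-0.05,0.21,0,-0.12],[0,0.112,0.08,-0.07,0.31,0,-0.18],[0,0.112,0.114,-0.071,0.42,0,-0.243],[0,0.112,0.114,-0.071,0.42,0,-0.243]]' && python3 -m pendant '[[0,0,0,0,0,0,0]]' >/dev/null; python3 - <<'E'
from h import *
s=env.observe(); print(np.round(s["q"],1))
go([.48,.14,.29],rot(28,60)); go([.50,.05,.29],rot(20,50))
E
```

```text
time_s: 14.9
position: [0.5023, 0.2204, 0.2705]
tool_rot: [[0.357, 0.274, 0.893], [0.082, -0.962, 0.262], [0.931, -0.02, -0.365]]
ft_force: [0.4, -0.2, 0.9]
grip_width: -0.0001
gripper_force: 0.0
[  7.7  10.4 118.4 154.9  18.8 -68. ]
shift [ 0.0036  0.0701 -0.0478] rot [ 0.185 -0.152 -0.111] rows>= 1.4
shift [ 0.0034  0.1622 -0.0531] rot [ 0.055 -0.325 -0.056] rows>= 2.7
```

Joint 4 is unwinding as intended.

```bash
python3 -m pendant '[[0,0,0.035,-0.025,0.09,-0.075,-0.055],[0,0.003,0.07,-0.048,0.185,-0.15,-0.11],[0,0.003,0.07,-0.048,0.185,-0.15,-0.11],[0,0.003,0.07,-0.048,0.185,-0.15,-0.11]]' >/dev/null; python3 - <<'E'
from h import *
s=env.observe(); print(s["position"].round(3),np.round(s["q"],1))
go([.50,.0,.26],rot(5,0))
E
```

```text
[0.492 0.162 0.299] [-10.5   3.3 117.5  91.8  33.3 -19.7]
shift [-0.0635  0.1484 -0.0434] rot [-0.212 -1.132  0.337] rows>= 6.4
```

```bash
python3 -m pendant '[[0,-0.01,0.022,-0.007,-0.032,-0.17,0.05],[0,-0.02,0.045,-0.014,-0.064,-0.34,0.1],[0,-0.03,0.07,-0.02,-0.096,-0.51,0.15],[0,-0.04,0.093,-0.027,-0.128,-0.68,0.2],[0,-0.05,0.116,-0.034,-0.16,-0.85,0.25]]' >/dev/null; python3 - <<'E'
from h import *
s=env.observe(); print(s["position"].round(3),np.round(s["q"],1))
go([.575,-.01,.18],rot(5,0))
E
```

```text
[0.498 0.036 0.268] [-17.1   6.8  96.   18.   57.5  52.9]
shift [0.0209 0.0672 0.1041] rot [-0.086 -0.441  0.136] rows>= 2.5
```

```bash
python3 -m pendant '[[0,0.007,0.022,0.02,-0.03,-0.15,0.045],[0,0.014,0.045,0.05,-0.06,-0.3,0.09],[0,0.021,0.067,0.08,-0.086,-0.441,0.136],[0,0.021,0.067,0.104,-0.086,-0.441,0.136],[0,0.021,0.067,0.104,-0.086,-0.441,0.136]]' >/dev/null; python3 - <<'E'
from h import *
s=env.observe(); print(s["position"].round(3),np.round(s["q"],1),s["ft_force"])
im=env.get_image("wrist"); cv2.imwrite("pics/w7.png",im["image"])
for r in env.tip_of("wrist","bolt_stud")[:2]: print(r["conf"],r["centre"],at(im,r["centre"],.085))
print(proj(im,[.575,.039,.085]))
go([.575,-.01,.076],rot(5,0))
E
```

```text
[ 0.575 -0.008  0.178] [-12.7  27.6  76.9   0.2  75.6  72. ] [ 0.0451561  -0.1030802   0.12504496]
0.8 [188.2, 193.3] [0.576  0.0405 0.085 ]
[190.3, 194.8]
shift [-0.0002  0.0011  0.1048] rot [-0.001 -0.003  0.002] rows>= 1.7
```

View pics/w7.png

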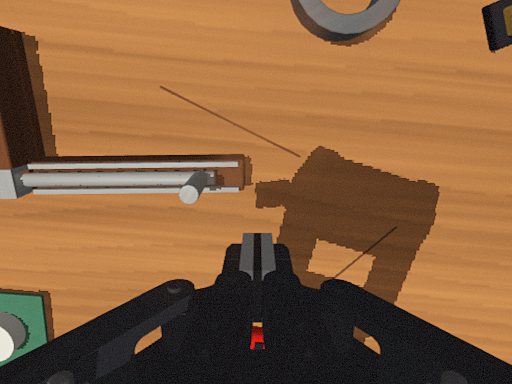

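The stud's top is at (188,193), left of the shut fingers at (257,250), and it agrees with my estimate. I'll go down beside it and push along the stall's y.

```bash
python3 -m pendant '[[0,0.001,0,0.04,0,0,0],[0,0.001,0,0.075,0,0,0],[0,0.001,0,0.105,0,0,0],[0,0.001,0,0.105,0,0,0]]' | grep -E 'pos|ft'; python3 -m pendant '[[0,0,-0.015,0,0,0,0],[0,0,-0.03,0,0,0,0],[0,0,-0.045,0,0,0,0],[0,0,-0.06,0,0,0,0],[0,0,-0.06,0,0,0,0]]'| grep -E 'pos|ft'
```

```text
position: [0.5752, -0.0098, 0.0754]
ft_force: [-0.4, -0.4, 0.9]
position: [0.5706, 0.0508, 0.0756]
ft_force: [-0.5, 0.7, -0.4]
```

```bash
python3 -m pendant '[[0,0,-0.015,0,0,0,0],[0,0,-0.03,0,0,0,0],[0,0,-0.045,0,0,0,0],[0,0,-0.06,0,0,0,0],[0,0,-0.075,0,0,0,0]]'| grep -E 'time|pos|ft'; python3 -m pendant '[[0,0,-0.004,0,0,0,0],[0,0,-0.008,0,0,0,0],[0,0,-0.012,0,0,0,0],[0,0,-0.012,0,0,0,0]]'| grep -E 'pos|ft'
```

```text
time_s: 18.62
position: [0.564, 0.1252, 0.0752]
ft_force: [-1.1, -2.2, 0.0]
position: [0.5634, 0.1362, 0.0753]
ft_force: [-0.3, -0.5, -0.2]
```

```bash
python3 -m pendant '[[0,0,-0.003,0,0,0,0],[0,0,-0.006,0,0,0,0],[0,0,-0.008,0,0,0,0],[0,0,-0.008,0,0,0,0]]'| grep -E 'pos|ft'; python3 -m pendant '[[0,0,-0.001,0,0,0,0],[0,0,-0.002,0,0,0,0],[0,0,-0.003,0,0,0,0],[0,0,-0.003,0,0,0,0]]'| grep -E 'pos|ft'; python3 - <<'E'
from h import *
im=env.get_image("wrist"); cv2.imwrite("pics/w8.png",im["image"])
for r in env.tip_of("wrist","bolt_stud")[:2]: print(r["conf"],r["centre"],at(im,r["centre"],.085))
E
```

```text
position: [0.5628, 0.1425, 0.0753]
ft_force: [-0.4, -11.0, -0.3]
position: [0.5628, 0.1429, 0.0754]
ft_force: [-0.4, -24.8, 1.7]
0.84 [209.2, 279.2] [0.5615 0.162  0.085 ]
```

The push stopped firmly at 25 N, with the stud at (0.561, 0.162), which is the predicted home position. I'll back off, rise and check.

```bash
python3 -m pendant '[[0,0,0.01,0,0,0,0],[0,0,0.03,0,0,0,0],[0,0,0.04,-0.04,0,0,0],[0,0,0.06,-0.1,0,0,0],[0,0,0.08,-0.15,0,0,0]]'| grep -E 'pos|ft'; python3 -m pendant '[[0,0,0.06,0,0,0,0],[0,0,0.1,0,0,0,0],[0,0,0.1,0,0,0,0]]'| grep -E 'time|pos|ft'; python3 - <<'E'
from h import *
a=env.get_image("scene");
for r in env.tip_of("scene","bolt_stud")[:2]: print(r["conf"],at(a,r["centre"],.085))
im=env.get_image("top")
for r in env.tip_of("top","bolt_stud")[:2]: print(r["conf"],at(im,r["centre"],.085))
for r in env.tip_of("top","valve_bulb")[:2]: print(r["conf"],at(im,r["centre"],.082))
x=cv2.resize(a["image"][150:280,250:430],None,fx=4,fy=4); cv2.imwrite("pics/f.png",x)
E
```

```text
position: [0.5688, 0.0667, 0.2276]
ft_force: [1.1, -0.9, -0.7]
time_s: 21.22
position: [0.5776, -0.0348, 0.2255]
ft_force: [0.7, 0.5, 0.5]
0.65 [0.5426 0.1472 0.085 ]
0.75 [ 0.4274 -0.4528  0.085 ]
0.51 [0.5543 0.1612 0.085 ]
0.76 [0.6141 0.2552 0.082 ]
```

View pics/f.png

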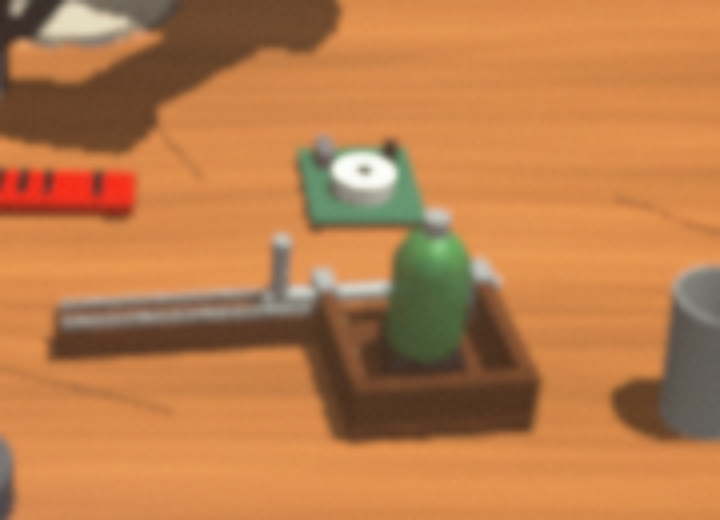

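The valve stands upright in the stall, with its cap at (436,220). The rod crosses the front into the keeper at (487,272), the stud is at (282,245), and the other things are where they were.

```bash
python3 -c "
from rig import env
print(env.close_job())"
```

```text
the job is handed in; nothing more can be done
None
```

The job is handed in at about 21 s of the 51 s allowed: the valve stands upright and released in the stall, the bolt is pushed home against its stop in the keeper, and no other object was disturbed.

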